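# Load, flag and key-start the parts shaker

## Task

Get the parts shaker ready and start it: take the wire brush that was left in the tub and lay it in the tool tray, lay every square-tube offcut flat on the floor of the tub, one to a cell, and pull the warning beacon's mast up until its lock button clicks out. Only then turn the key on the control box all the way clockwise to START, hold it there for about a second, and let it spring back so that it stays at RUN. Leave the bottle and the magnet where they are.

Things in the scene. Friction and masses are not known exactly. Their poses are not given: they have to be found in the camera images.
- tube1_c (a point): Centre of a bare steel square-tube offcut, 80 mm long, 40 x 40 mm in section, about 0.28 kg, lying on the table at the start. x: along its length. It may be absent.
- tube2_c (a point): Centre of a bare steel square-tube offcut, 95 mm long, 40 x 40 mm in section, about 0.33 kg, lying on the table at the start. x: along its length. It may be absent.
- tube3_c (a point): Centre of a bare steel square-tube offcut, 110 mm long, 40 x 40 mm in section, about 0.39 kg, lying on the table at the start. x: along its length. It may be absent.
- tube4_c (a point): Centre of a bare steel square-tube offcut, 120 mm long, 40 x 40 mm in section, about 0.42 kg, lying on the table at the start. x: along its length. It may be absent.
- shaker_mid (a point): Parts shaker, fixed: blue open tub 310 (x) by 225 (y) mm on a grey base, rim 105 mm above the table. A cross of 5 mm dividers, high as the 5 mm walls, makes four cells, each 147 (x) by 105 (y) mm, 50 mm deep, their middles at x = +-76, y = +-55 mm from this point: the tub's middle at cell floor level, 55 mm above the table; x along the long side, z up. Place and yaw vary.
- brush_c (a point): Centre of a wire hand brush: a wooden block 140 x 30 x 18 mm over a steel bristle block 100 x 26 x 22 mm, 40 mm high in all, 0.12 kg; x along its length, z from bristles to wood; the centre lies 20 mm above its underside. It starts standing on its bristles in one cell of the tub.
- tray_in (a point): Black plastic tool tray, fixed, 200 mm (x) by 110 mm (y) outside, 28 mm high, walls and floor 4 mm: this point is the middle of its inner floor, 4 mm above the table, z up.
- key_grip (a point): Middle of the black head of a captive key on top of a grey control box (100 x 90 mm, 60 mm high, fixed): an upright plate 38 mm wide (x, horizontal), 11 mm thick (y), 34 mm tall; this point is half-way up, 92 mm above the table, on the vertical turning axis. The head's underside is 75 mm above the table; the steel barrel below, 28 mm across, tops at 68 mm. x and y turn with the key.
- key_barrel (a joint): Turn of the key between OFF (0) and RUN (0.75 rad), clockwise seen from above; friction (about 0.07 N m) keeps it where it is left. The key's whole turn from OFF is this value plus joint key.
- key (a joint): Further turn of the key beyond the barrel, clockwise from above, against a return spring: 0 at rest, 0.60 rad at START (the stop; 1.35 rad from OFF in all). It takes 0.13 N m to begin and 0.28 N m at the stop, so the barrel reaches RUN first; on release this springs back to 0 and the barrel stays at RUN.
- mast_grip (a point): Middle of the black cap (upright cylinder 40 mm across, 30 mm tall) on the telescoping mast of a warning beacon; an amber lens 32 mm wide on it tops 32 mm above this point. The mast rises from a grey tube 34 mm across, 125 mm high, on a fixed 90 x 90 mm foot plate. This point is 145 mm above the table with the mast fully in and rises with it.
- mast (a joint): Extension of the mast, 0 (in) to 0.090 m (the stop), straight up; about 3 N of friction holds it where it is left. The lock clicks out at about 0.086 m and then keeps it from sinking.
- lock_button (a joint): Spring lock button of the mast, brass, 10 mm across: 0 while held in inside the tube, about 0.008 m when it has clicked out through the hole near the top of the grey tube.
- bottle_c (a point): Centre of a closed water bottle, 64 mm across, 200 mm tall: a bystander.
- magnet_c (a point): Centre of a triangular welding magnet, 90 x 90 x 22 mm, lying flat: a bystander.
- tube1: The same offcut as point tube1_c, by its underside: origin at the middle of the face it stood on at the start, axes as the point's.
- tube2: The same offcut as point tube2_c, by its underside: origin at the middle of the face it stood on at the start, axes as the point's.
- tube3: The same offcut as point tube3_c, by its underside: origin at the middle of the face it stood on at the start, axes as the point's.
- tube4: The same offcut as point tube4_c, by its underside: origin at the middle of the face it stood on at the start, axes as the point's.
- brush: The same brush as point brush_c, by its underside: origin at the middle of the face it stood on at the start, axes as the point's.
Things that resemble listed ones, but are neither listed nor needed, are in the scene too. What is meant by the brush is not pink, purple or yellow, and is the smaller of those in its own colour.

How it is judged:
On the way, in this order (a step that is already met when the one before it is completed fails the run):
1. all offcuts lie in the tub, one to a cell, the brush is in the tray and the mast is locked out (x of tube1_c in the frame of shaker_mid between -0.135 and 0.135 m and y of tube1_c in the frame of shaker_mid between -0.098 and 0.098 m and z of tube1_c in the frame of shaker_mid between 0.01 and 0.03 m and x of tube2_c in the frame of shaker_mid between -0.135 and 0.135 m and y of tube2_c in the frame of shaker_mid between -0.098 and 0.098 m and z of tube2_c in the frame of shaker_mid between 0.01 and 0.03 m and x of tube3_c in the frame of shaker_mid between -0.135 and 0.135 m and y of tube3_c in the frame of shaker_mid between -0.098 and 0.098 m and z of tube3_c in the frame of shaker_mid between 0.01 and 0.03 m and x of tube4_c in the frame of shaker_mid between -0.135 and 0.135 m and y of tube4_c in the frame of shaker_mid between -0.098 and 0.098 m and z of tube4_c in the frame of shaker_mid between 0.01 and 0.03 m and ((x of tube1_c in the frame of shaker_mid above 0 m and x of tube2_c in the frame of shaker_mid below 0 m) or (x of tube1_c in the frame of shaker_mid below 0 m and x of tube2_c in the frame of shaker_mid above 0 m) or (y of tube1_c in the frame of shaker_mid above 0 m and y of tube2_c in the frame of shaker_mid below 0 m) or (y of tube1_c in the frame of shaker_mid below 0 m and y of tube2_c in the frame of shaker_mid above 0 m)) and ((x of tube1_c in the frame of shaker_mid above 0 m and x of tube3_c in the frame of shaker_mid below 0 m) or (x of tube1_c in the frame of shaker_mid below 0 m and x of tube3_c in the frame of shaker_mid above 0 m) or (y of tube1_c in the frame of shaker_mid above 0 m and y of tube3_c in the frame of shaker_mid below 0 m) or (y of tube1_c in the frame of shaker_mid below 0 m and y of tube3_c in the frame of shaker_mid above 0 m)) and ((x of tube1_c in the frame of shaker_mid above 0 m and x of tube4_c in the frame of shaker_mid below 0 m) or (x of tube1_c in the frame of shaker_mid below 0 m and x of tube4_c in the frame of shaker_mid above 0 m) or (y of tube1_c in the frame of shaker_mid above 0 m and y of tube4_c in the frame of shaker_mid below 0 m) or (y of tube1_c in the frame of shaker_mid below 0 m and y of tube4_c in the frame of shaker_mid above 0 m)) and ((x of tube2_c in the frame of shaker_mid above 0 m and x of tube3_c in the frame of shaker_mid below 0 m) or (x of tube2_c in the frame of shaker_mid below 0 m and x of tube3_c in the frame of shaker_mid above 0 m) or (y of tube2_c in the frame of shaker_mid above 0 m and y of tube3_c in the frame of shaker_mid below 0 m) or (y of tube2_c in the frame of shaker_mid below 0 m and y of tube3_c in the frame of shaker_mid above 0 m)) and ((x of tube2_c in the frame of shaker_mid above 0 m and x of tube4_c in the frame of shaker_mid below 0 m) or (x of tube2_c in the frame of shaker_mid below 0 m and x of tube4_c in the frame of shaker_mid above 0 m) or (y of tube2_c in the frame of shaker_mid above 0 m and y of tube4_c in the frame of shaker_mid below 0 m) or (y of tube2_c in the frame of shaker_mid below 0 m and y of tube4_c in the frame of shaker_mid above 0 m)) and ((x of tube3_c in the frame of shaker_mid above 0 m and x of tube4_c in the frame of shaker_mid below 0 m) or (x of tube3_c in the frame of shaker_mid below 0 m and x of tube4_c in the frame of shaker_mid above 0 m) or (y of tube3_c in the frame of shaker_mid above 0 m and y of tube4_c in the frame of shaker_mid below 0 m) or (y of tube3_c in the frame of shaker_mid below 0 m and y of tube4_c in the frame of shaker_mid above 0 m)) and x of brush_c in the frame of tray_in between -0.07 and 0.07 m and y of brush_c in the frame of tray_in between -0.045 and 0.045 m and z of brush_c in the frame of tray_in below 0.032 m and value of joint mast above 0.083 m and value of joint lock_button above 0.006 m), for 0.2 s.
2. the key is held at START (value of joint key_barrel above 0.65 rad and value of joint key above 0.48 rad), for 0.3 s.
3. the key has sprung back to RUN (value of joint key_barrel above 0.62 rad and value of joint key below 0.08 rad), for 0.3 s.
At the end, for the whole second after the job is handed in: Every offcut lies flat in the tub (centre 10-30 mm above the cell floor), one to a cell; brush in the tray (centre within 70 x 45 mm of its middle, under 32 mm above its floor); mast out over 83 mm, lock button over 6 mm; key at RUN (barrel over 0.62, key under 0.08 rad); all at rest (all of step 1 and all of step 3 and linear speed of each of tube1, tube2, tube3, tube4, brush below 0.03 m/s); the robot touches nothing.
It fails at once if the bottle is moved more than 3 cm (distance of bottle_c from where it was at the start of the episode above 0.03 m).
It fails at once if the magnet is moved more than 3 cm (distance of magnet_c from where it was at the start of the episode above 0.03 m).
Of tube1, tube2, tube3, tube4 only 2 to 4 are there at a start; the rules pass over those that are not, and their reading is None.
At some moment in a run one of tube1, tube2, tube3, tube4 may be knocked a few centimetres aside while the robot is not near it.
Once in a run the grip may slacken for a moment while it holds something.
It also fails if it takes over 210 s, if anything falls off the work surface, if the arm or the gripper's body presses on something with over 40 N, if the wrist force passes 120 N, or if a joint passes its speed limit or range.

## Robot

A 6-joint arm with a two-finger parallel gripper is mounted at the origin on the work surface. World frame = base frame: x ahead of the robot, y to its left, z up, the work surface at z = 0. Lengths are in m, angles in rad, forces in N, time in s.
With the tool pointing down it reaches from about 0.325 to 0.875 m from the base axis. Payload 4.4 kg.
Tool frame: the origin (TCP) lies between the finger pads; the fingertips stand 25 mm ahead of it and the grasp point (between the pads) lies 6 mm ahead of it; z points along the fingers, y is the line along which they close (so a half turn about z gives the same grasp; the last joint's range is limited). The gripper opens to 85 mm and grips with 20 to 120 N. Pads are 22 mm wide; open, the fingers measure 114 mm over their backs; the gripper's body (76 mm by 85 mm) begins 54 mm behind the grasp point. The pads swing forward as they close: fully open they stand 13 mm farther back than shut.
Start: joints at [1.083, 0.207, 1.542, -0, 1.393, -0.15], TCP at [0.191, 0.543, 0.256] pointing down, gripper open.
Joint ranges: [-2.73, 2.73], [-0.86, 2.22], [0.23, 2.46], [-1.11, 4.25], [0.08, 2.63], [-2.82, 2.82]. Speed limits (rad/s): [2.79, 2.79, 3.14, 3.14, 3.14, 3.14].

## Interface

Orientations are given as a unit quaternion [x, y, z, w].
In Python, from plant import sensors, cams, job gives the robot as it stands.
- The arm moves only by the tool arm_command, never from a script. Its argument "targets" is a list of rows, each a list of 3 entries, a list of its own where there are three numbers: the opening, from 0 (shut) to 1 (fully open), then the shift along the world's x, y, z in cm, then the turn about the world's z in rad. A call has 1 to 8 rows; each row shifts and turns the commanded pose from where the row before left it; what a row does not reach is not made up. A row lasts 1/12 s, in which the tool goes at most 41.7 mm and 7.16 degrees, less where a joint would pass 70% of its speed; a pose out of reach is approached as far as the arm can. A call with a gripper value outside its range is refused whole. The fingers move at their own pace and stop on an object; "force" is the grip in N (left out, the last holds). Time passes only in rows, so rows that do not move let the fingers close. It gives the time, the measured TCP pose, the force and the opening at its end, in the units of the state.
- sensors.get_obs(): the state, without advancing time (a new reading comes with each control period).
- cams.snapshot(name): name is "scene" or "top" or "wrist"; returns the picture (384x512x3 uint8, red, green, blue); there is no depth.
- cams.get_calibration(name): a dict with "fx", "fy", "cx", "cy" (pixels), "k1" (the pictures are not rectified: a ray, as slopes to the right and down, at radius r is drawn at 1 + k1 r^2 times it, then the intrinsics apply), "T" (4x4, takes a point from camera to world coordinates). Camera axes: x right, y down, z forward; pixel columns grow to the right and rows downward; lengths in m; the calibration is good to about 2 mm. A picture is of the moment at which its call begins: read the wrist's pose just before it. get_calibration takes no time and is no camera call; for the wrist camera it gives the pose at the moment of the call.
- job.close_job(): hands the job in, once; it reports no verdict.
The state is a dict: "t": time; "joints": joint angles; "dq": joint speeds; "tau": joint torques, N m; "position": TCP position; "tcp_rot": TCP orientation; "contact_force": force on the tool from outside, world axes, zero at the start; "torque": the same for the moment, N m; "width": finger opening in m.
Only numpy, scipy, OpenCV 4.12 (cv2) and the standard library are available. Lean on these libraries where they do the work, as an engineer would, in place of code of your own. Each camera call takes 0.05 s, during which the arm holds its last target. There are 200 camera calls.

## Working session

There is one attempt and no reset: what is moved stays moved. The work goes in short steps, Python scripts to look and compute and a tool call to move; the robot and the scene stay as the last step left them, time stands still between calls to the robot, and variables do not carry over. Pictures are saved under pics/ and viewed, on a budget of 14 in all, crops included, one or two more only if the job needs it, and the job is handed in when it is done.

Besides the shell and the picture viewer there is one more tool, called after "Request:" as name(argument=value, ...), one argument or row to a line, values as JSON. arm_command: Moves the arm, as the interface text tells. Its arguments: {"type":"object","properties":{"targets":{"type":"array"},"force":{"type":"number"}},"required":["targets"]}

```bash
mkdir -p pics; ls; cat > h.py <<'E'
import numpy as np, cv2
from plant import sensors, cams, job
def snap(n, f=None):
    c=cams.get_calibration(n); im=np.array(cams.snapshot(n))
    if f: cv2.imwrite('pics/'+f, im[:,:,::-1])
    np.savez('/tmp/'+n+'.npz', im=im, **{k:np.array(v) for k,v in c.items()})
    return im,c
def load(n):
    d=np.load('/tmp/'+n+'.npz'); return d['im'],d
def ray(c,u,v):
    xd=(u-c['cx'])/c['fx']; yd=(v-c['cy'])/c['fy']
    x,y=xd,yd
    for _ in range(20):
        s=1+c['k1']*(x*x+y*y); x,y=xd/s,yd/s
    T=np.array(c['T']); return T[:3,3], T[:3,:3]@np.array([x,y,1.])
def onz(c,u,v,z):
    o,d=ray(c,u,v); return o+d*(z-o[2])/d[2]
def proj(c,p):
    T=np.array(c['T']); q=T[:3,:3].T@(np.array(p)-T[:3,3]); x,y=q[:2]/q[2]; s=1+c['k1']*(x*x+y*y)
    return np.array([c['fx']*x*s+c['cx'], c['fy']*y*s+c['cy']])
E
python3 - <<'E'
from h import *
for n in ['top','scene']:
    im,c=snap(n,n+'0.png'); print(n,c['fx'],c['k1'],np.round(c['T'],3).tolist())
a=cv2.imread('pics/top0.png');cv2.imwrite('pics/top0b.png',cv2.resize(a,(800,600),interpolation=cv2.INTER_CUBIC))
a=cv2.imread('pics/scene0.png');cv2.imwrite('pics/scene0b.png',cv2.resize(a,(800,600),interpolation=cv2.INTER_CUBIC))
print(sensors.get_obs())
E
```

```text
pics
top 431.0753562834086 -0.005263071967779681 [[0.017, -0.989, 0.147, 0.297], [-1.0, -0.02, -0.021, -0.008], [0.023, -0.147, -0.989, 1.28], [0.0, 0.0, 0.0, 1.0]]
scene 351.72642229608465 -0.11011608705873652 [[0.309, 0.692, -0.652, 1.062], [0.951, -0.212, 0.226, -0.202], [0.018, -0.69, -0.724, 0.753], [0.0, 0.0, 0.0, 1.0]]
{'t': 0.1, 'joints': array([ 1.08247187e+00,  2.07368687e-01,  1.54284539e+00,  3.49927472e-05,
        1.39354598e+00, -1.50497038e-01]), 'dq': array([ 8.28954626e-04, -2.22549343e-03, -2.65200000e-03, -2.99815760e-04,
       -2.68150026e-05,  1.43272417e-03]), 'tau': array([-1.33430098e-03, -3.84096086e+01, -2.92547911e+01, -2.47571379e-04,
        4.87872123e-03,  2.13143785e-06]), 'position': array([0.19026409, 0.54191152, 0.25520633]), 'tcp_rot': array([ 1.68114577e-01,  9.85766866e-01, -1.02348287e-03, -3.56638399e-04]), 'contact_force': array([ 0.50475605,  0.55443242, -0.70410181]), 'torque': array([0.02894723, 0.06048273, 0.02691891]), 'width': 0.08521535160352502}
```

View pics/top0b.png

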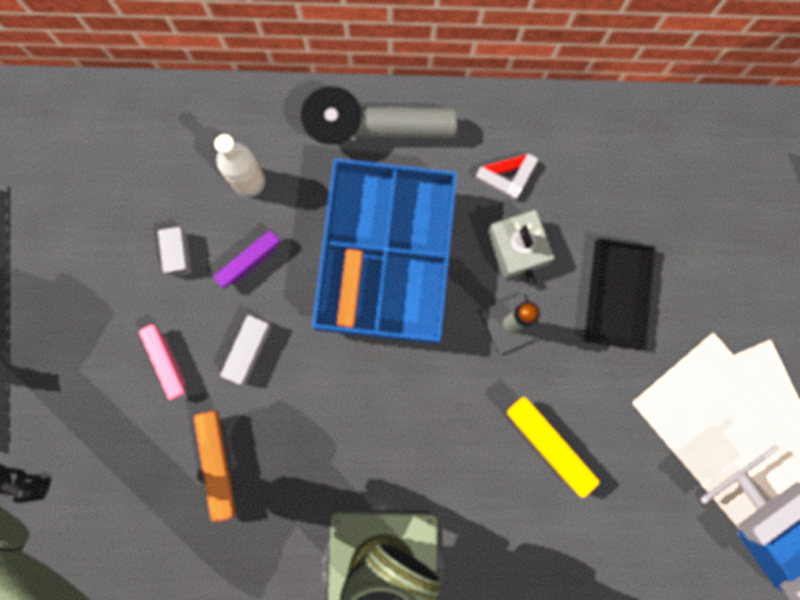

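View pics/scene0b.png

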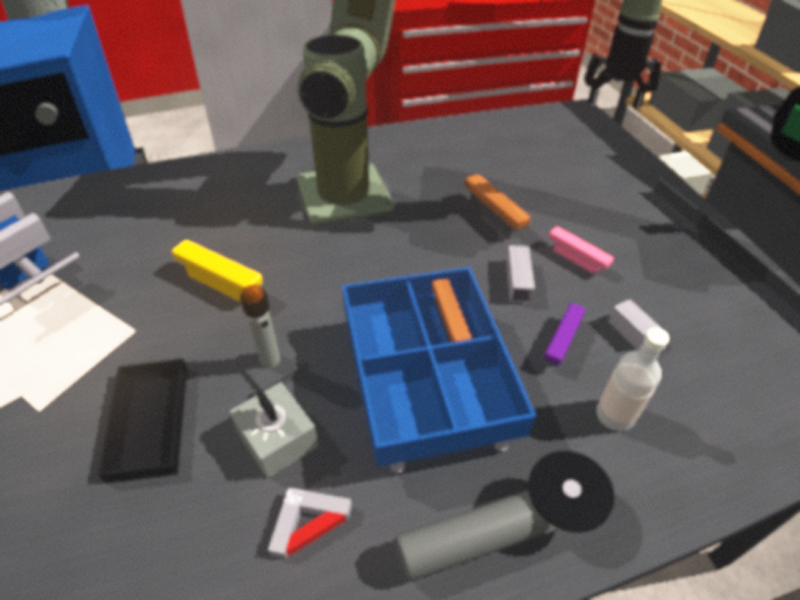

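Top view (800×600): the tub is at about (385,250). Two grey offcuts lie at (173,250) and (245,349), with no third in sight. The tray is at (620,293), the key box at (522,243), the mast at (525,315), the bottle at (240,165) and the magnet at (510,175).

There are five brush candidates: orange in the tub (348,288), larger orange on the table (213,465), purple (246,259), pink (161,361) and yellow (553,447). The orange one in the tub fits: it isn't an excluded colour, it's the smaller of the two orange ones, and it stands in a cell. I'll measure and confirm it in a crop.

```bash
python3 - <<'E'
from h import *
im,c=load('top'); hsv=cv2.cvtColor(im,cv2.COLOR_RGB2HSV)
def blob(m,u,v):
    n,l,s,ce=cv2.connectedComponentsWithStats(m.astype(np.uint8)); 
    k=l[int(v),int(u)]; 
    if k==0:
        ys,xs=np.nonzero(l); i=np.argmin((ys-v)**2+(xs-u)**2); k=l[ys[i],xs[i]]
    return (l==k).astype(np.uint8)
def rect(name,m,u,v,z):
    b=blob(m,u/1.5625,v/1.5625); cn=max(cv2.findContours(b,0,2)[0],key=cv2.contourArea)[:,0,:]
    P=np.array([onz(c,a+0,d+0,z)[:2] for a,d in cn],np.float32)
    (x,y),(w,h),_=cv2.minAreaRect(P); bx=cv2.boxPoints(cv2.minAreaRect(P))
    e=[bx[1]-bx[0],bx[2]-bx[1]]; e=max(e,key=lambda q:np.hypot(*q)); print(name,'c',np.round([x,y],4),'size',np.round(sorted([w,h]),4),'ang',round(np.arctan2(e[1],e[0])%np.pi,3))
H,S,V=[hsv[:,:,i].astype(int) for i in range(3)]
rect('tub',(H>100)&(H<118)&(S>120),330,250,.105)
org=(H>5)&(H<20)&(S>150)&(V>120)
rect('brush',org,348,288,.095); rect('bigorange',org,213,465,.05)
g=(S<40)&(V>140)
rect('tA',g,173,250,.04); rect('tB',g,245,349,.04)
rect('tray',(V<32),620,290,.028)
rect('box',(S<60)&(V>120),505,255,.06)
for p in [(522,243),(173,250),(245,349),(620,293),(670,300),(505,255)]: print(p,hsv[int(p[1]/1.5625),int(p[0]/1.5625)])
s,_=load('scene')
A=cv2.resize(im[90:350,80:240],(370,600),interpolation=2); B=cv2.resize(im[120:240,290:390],(400,300)+() if 0 else (400,480)[:2],interpolation=2)[:300]; C=cv2.resize(s[170:310,130:220],(400,300) if 0 else (193,300),interpolation=2)
o=np.zeros((600,800,3),np.uint8); o[:,:370]=A; o[:300,390:790]=B; o[300:,390:583]=C
cv2.imwrite('pics/c1.png',o[:,:,::-1])
E
```

```text
tub c [0.5677 0.0064] size [0.2299 0.3187] ang 3.056
brush c [0.4979 0.0692] size [0.029  0.1367] ang 3.057
bigorange c [0.1804 0.3033] size [0.043  0.1898] ang 0.232
tA c [0.5722 0.4072] size [0.0456 0.0857] ang 0.184
tB c [0.3876 0.2625] size [0.0461 0.1247] ang 2.766
tray c [ 0.5079 -0.4362] size [0.1061 0.2   ] ang 2.981
box c [ 0.5959 -0.2432] size [0.1024 0.1078] ang 0.317
(522, 243) [  0  15 173]
(173, 250) [171   7 242]
(245, 349) [176   7 241]
(620, 293) [110  17  44]
(670, 300) [150   2 108]
(505, 255) [ 32  20 209]
```

View pics/c1.png

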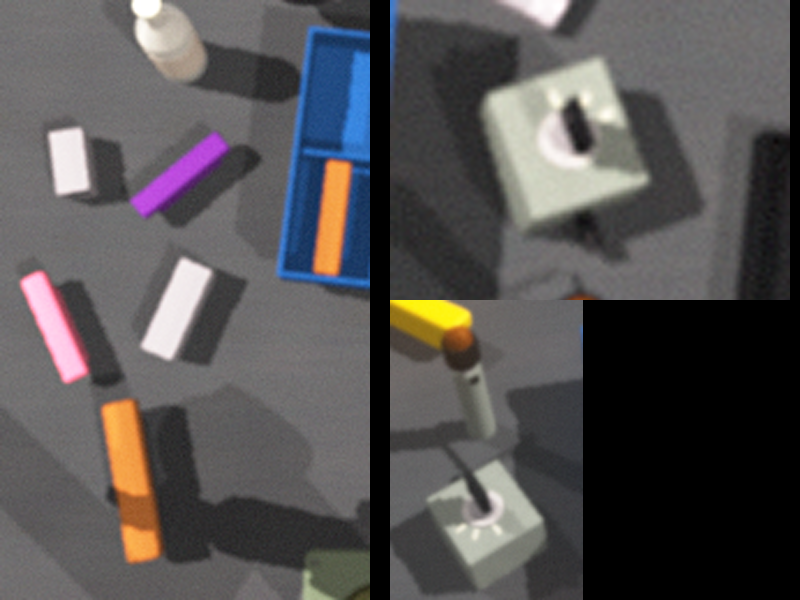

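The crop confirms it: the tub brush (left panel, 333,215) is orange and smaller than the table's orange one (130,480). The offcuts are A, about 80 mm (tube1), and B, about 120 mm (tube4). The key head appears at (577,125) in the right panel.

I'll start with tube B.

Request:
arm_command(
  targets=[
    [1,[2.4,-3.3,0],-0.04],
    [1,[2.4,-3.3,0],0],
    [1,[2.4,-3.3,0],0],
    [1,[2.4,-3.3,0],0],
    [1,[2.4,-3.3,0],0],
    [1,[2.4,-3.3,0],0],
    [1,[2.4,-3.3,0],0],
    [1,[2.4,-3.3,0],0],
  ],
  force=50,
)

```text
t: 0.77
position: [0.383, 0.2766, 0.256]
tcp_rot: [0.188, 0.982, -0.0, -0.0]
contact_force: [1.1, 1.6, 0.6]
width: 0.0854
```

Request:
arm_command(
  targets=[
    [1,[0.7,-1.4,-2.5],0],
    [1,[0,0,-3.5],0],
    [1,[0,0,-3.0],0],
    [1,[0,0,-2.5],0],
    [1,[0,0,0],0],
    [1,[0,0,0],0],
  ],
)

```text
t: 1.27
position: [0.3882, 0.2638, 0.1399]
tcp_rot: [0.188, 0.982, -0.001, -0.002]
contact_force: [1.1, 0.9, 0.1]
width: 0.0854
```

```bash
python3 - <<'E'
from h import *
im,c=snap('wrist','w1.png'); print(sensors.get_obs()['tcp_rot'],sensors.get_obs()['contact_force'])
print([np.round(proj(c,p)) for p in [(.389,.264,.04),(.389-.06*.93,.264+.06*.366,.04)]])
E
```

```text
[ 1.87717599e-01  9.82223038e-01 -3.65010338e-05 -7.88774340e-05] [ 0.1130256   0.14370919 -0.42142157]
[array([257., 204.]), array([257., 117.])]
```

View pics/w1.png

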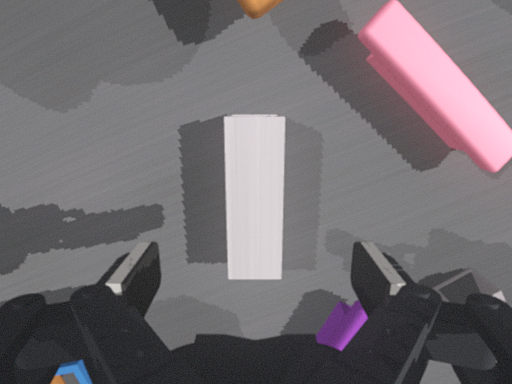

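The wrist view shows tube B centred at about (255,197), within a few pixels of the prediction and well aligned. I'll descend, grip and lift.

Request:
arm_command(
  targets=[
    [1,[0,0,-3.6],0],
    [1,[0,0,-3.6],0],
    [1,[0,0,-3.4],0],
    [0.3,[0,0,0],0],
    [0.3,[0,0,0],0],
    [0.3,[0,0,0],0],
    [0.3,[0,0,0],0],
    [0.3,[0,0,0],0],
  ],
  force=60,
)

```text
t: 1.98
position: [0.3923, 0.2655, 0.0388]
tcp_rot: [0.188, 0.982, 0.002, 0.003]
contact_force: [-0.9, -1.5, 6.9]
width: 0.0391
```

Request:
arm_command(
  targets=[
    [0.3,[0,0,0],0],
    [0.3,[0,0,0],0],
    [0.3,[0,0,0],0],
    [0.3,[0,0,1],0],
    [0.3,[0,0,3],0],
    [0.3,[0,0,3.5],0.05],
    [0.3,[0,0,3.5],0.1],
    [0.3,[0,0,3.5],0.1],
  ],
)

```text
t: 2.65
position: [0.3891, 0.2645, 0.1831]
tcp_rot: [0.061, 0.998, 0.001, 0.001]
contact_force: [1.3, 1.1, -3.9]
width: 0.0391
```

Request:
arm_command(
  targets=[
    [0.3,[1.5,-1.2,1],0.04],
    [0.3,[3.1,-2.5,0],0],
    [0.3,[3.1,-2.5,0],0],
    [0.3,[3.1,-2.5,0],0],
    [0.3,[3.1,-2.5,0],0],
    [0.3,[3.1,-2.5,0],0],
    [0.3,[3.1,-2.5,0],0],
    [0.3,[3.1,-2.5,0],0],
  ],
)

```text
t: 3.32
position: [0.6227, 0.0763, 0.1918]
tcp_rot: [0.044, 0.999, 0.0, 0.001]
contact_force: [0.6, 1.1, -4.5]
width: 0.0391
```

Request:
arm_command(
  targets=[
    [0.3,[2,-1.7,0],0],
    [0.3,[0.7,-0.6,0],0],
    [0.3,[0,0,0],0],
    [0.3,[0,0,0],0],
  ],
)

```text
t: 3.65
position: [0.6479, 0.0548, 0.1908]
tcp_rot: [0.044, 0.999, 0.001, -0.0]
contact_force: [-0.5, -0.1, -3.2]
width: 0.0388
```

```bash
python3 - <<'E'
from h import *
im,c=snap('wrist','w2.png'); print(sensors.get_obs()['position'],sensors.get_obs()['contact_force'],sensors.get_obs()['width'])
E
```

```text
[0.64732776 0.05553848 0.19049472] [ 0.01651109  0.47511546 -3.59055191] 0.038786729312892905
```

View pics/w2.png

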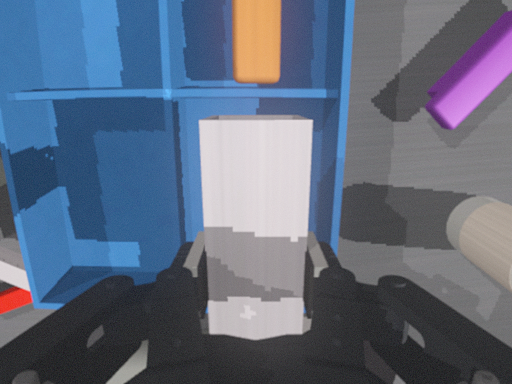

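```bash
python3 - <<'E'
from h import *
im,c=load('wrist')
for n,u,v,z in [('divx',255,93,.105),('tubeend',255,116,.1917),('divL',173,93,.105),('wallR',342,93,.105),('divcross',168,93,.105),('tubeL',201,118,.1917),('tubeR',309,118,.1917)]: print(n,np.round(onz(c,u,v,z),4))
E
```

```text
divx [0.5743 0.0613 0.105 ]
tubeend [0.5843 0.0604 0.1917]
divL [0.5696 0.0119 0.105 ]
wallR [0.5787 0.1137 0.105 ]
divcross [0.5693 0.0089 0.105 ]
tubeL [0.5832 0.0415 0.1917]
tubeR [0.5866 0.0792 0.1917]
```

Request:
arm_command(
  targets=[
    [0.3,[0.6,0,-2],0],
    [0.3,[0,0,-3],0],
    [0.3,[0,0,-2],0],
    [0.3,[0,0,-1.4],0],
    [0.3,[0,0,-0.7],0],
    [0.3,[0,0,-0.4],0],
    [0.3,[0,0,0],0],
    [0.3,[0,0,0],0],
  ],
)

```text
t: 4.37
position: [0.6555, 0.0548, 0.0968]
tcp_rot: [0.044, 0.999, 0.0, 0.001]
contact_force: [0.0, -0.2, -3.3]
width: 0.0392
```

Request:
arm_command(
  targets=[
    [0.3,[0,0,-0.3],0],
    [0.62,[0,0,0],0],
    [0.62,[0,0,0],0],
    [0.62,[0,0,0],0],
    [0.62,[0,0,1.5],0],
    [0.62,[0,0,3],0],
    [0.62,[-1,0,3.5],0],
    [0.62,[-3,0.5,2],0],
  ],
)

```text
t: 5.03
position: [0.6195, 0.0582, 0.1976]
tcp_rot: [0.045, 0.999, -0.0, 0.006]
contact_force: [1.0, -0.2, 1.7]
width: 0.0526
```

Request:
arm_command(
  targets=[
    [0.62,[-4,0.3,0],0],
    [0.62,[-4,0.4,0],0],
    [0.62,[-3.5,0.3,0],0],
    [0.62,[0,0,-2],0],
    [0.62,[0,0,0],0],
    [0.62,[0,0,0],0],
  ],
)

```text
t: 5.53
position: [0.4995, 0.0695, 0.1726]
tcp_rot: [0.044, 0.999, -0.0, 0.0]
contact_force: [1.0, -0.4, -0.6]
width: 0.053
```

```bash
python3 - <<'E'
from h import *
im,c=snap('wrist','w3.png'); o=sensors.get_obs(); print(o['position'],o['width'],o['contact_force'])
hsv=cv2.cvtColor(im,cv2.COLOR_RGB2HSV); H,S,V=[hsv[:,:,i].astype(int) for i in range(3)]
m=((H>5)&(H<20)&(S>150)&(V>110)).astype(np.uint8)
cn=max(cv2.findContours(m,0,2)[0],key=cv2.contourArea)[:,0,:]
P=np.array([onz(c,a,d,.095)[:2] for a,d in cn],np.float32); print(cv2.minAreaRect(P), cv2.boundingRect(cn))
t,ct=snap('top','t3.png')
h2=cv2.cvtColor(t,cv2.COLOR_RGB2HSV); g=((h2[:,:,1]<40)&(h2[:,:,2]>140)).astype(np.uint8)
n,l,s,ce=cv2.connectedComponentsWithStats(g)
for i in range(1,n):
    if s[i,4]>150: print(s[i],np.round(onz(ct,*ce[i],.04),3),np.round(onz(ct,*ce[i],.095),3))
E
```

```text
[0.50078095 0.06934411 0.17332328] 0.05329755044082076 [0.60383274 0.13795026 0.68126221]Traceback (most recent call last):
  File "<stdin>", line 5, in <module>
ValueError: max() iterable argument is empty
```

```bash
python3 - <<'E'
from h import *
im,c=load('wrist')
t,ct=snap('top','t3.png')
o=np.zeros((384,800,3),np.uint8); o[:,:400]=im[:,56:456]; o[:,400:]=t[:,90:490]
cv2.imwrite('pics/m3.png',o[:,:,::-1])
E
```

```text
(no output)
```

View pics/m3.png

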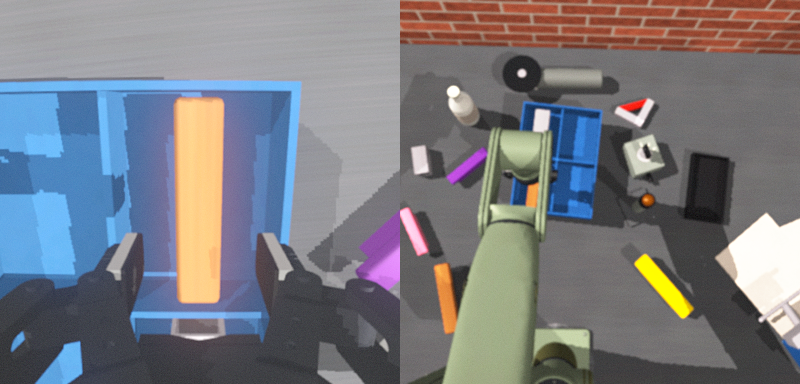

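The brush sits centred between the fingers at (199,205) in the crop, and tube4 lies in its cell. I'll descend and grip the wood.

Request:
arm_command(
  targets=[
    [0.62,[0,0,-2.5],0],
    [0.62,[0,0,-3],0],
    [0.62,[0,0,-2.5],0],
    [0.62,[0,0,0],0],
    [0.2,[0,0,0],0],
    [0.2,[0,0,0],0],
    [0.2,[0,0,0],0],
    [0.2,[0,0,0],0],
  ],
  force=50,
)

```text
t: 6.3
position: [0.5013, 0.0694, 0.0941]
tcp_rot: [0.044, 0.999, 0.0, 0.002]
contact_force: [0.3, 0.3, -0.7]
width: 0.0292
```

Request:
arm_command(
  targets=[
    [0.2,[0,0,0],0],
    [0.2,[0,0,0],0],
    [0.2,[0,0,1],0],
    [0.2,[0,0,2.5],0],
    [0.2,[0,0,3],0],
    [0.2,[0,0,4],0],
    [0.2,[0,0,4],0],
    [0.2,[0,0,4],0],
  ],
)

```text
t: 6.97
position: [0.4985, 0.0696, 0.2793]
tcp_rot: [0.044, 0.999, 0.0, -0.001]
contact_force: [1.2, -0.1, -0.4]
width: 0.0287
```

Request:
arm_command(
  targets=[
    [0.2,[0,-2,0],-0.07],
    [0.2,[0.1,-4,0],0],
    [0.2,[0.1,-4,0],0],
    [0.2,[0.1,-4,0],0],
    [0.2,[0.1,-4,0],0],
    [0.2,[0.1,-4,0],0],
    [0.2,[0.1,-4,0],0],
    [0.2,[0.1,-4,0],0],
  ],
)

```text
t: 7.63
position: [0.5058, -0.2321, 0.2778]
tcp_rot: [0.079, 0.997, 0.0, -0.0]
contact_force: [1.5, 1.0, -1.0]
width: 0.0291
```

Request:
arm_command(
  targets=[
    [0.2,[0,-4,0],0],
    [0.2,[0,-4,0],0],
    [0.2,[0,-4,0],0],
    [0.2,[0,-4,0],0],
    [0.2,[0,-3,0],0],
    [0.2,[0,-1.5,-1],0],
    [0.2,[0,0,-3],0],
    [0.2,[0,0,-3],0],
  ],
)

```text
t: 8.3
position: [0.5068, -0.438, 0.209]
tcp_rot: [0.08, 0.997, -0.002, 0.002]
contact_force: [-0.3, 1.1, -2.0]
width: 0.0294
```

```bash
python3 - <<'E'
from h import *
im,c=snap('wrist','w4.png'); o=sensors.get_obs(); print(o['position'],o['width'],o['contact_force'])
t,ct=snap('top','t4.png')
# mast: lens centre from first top & scene picture
E
```

```text
[ 0.50345119 -0.43343509  0.19917536] 0.02883682230366019 [-1.8927874   2.59720257 -6.26305986]
```

View pics/w4.png

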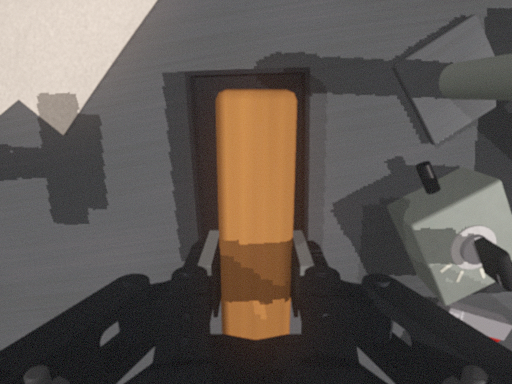

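Brush is held and centred over the tray at about (250,200). I'll lower it.

Request:
arm_command(
  targets=[
    [0.2,[0.2,-0.2,-2],0],
    [0.2,[0,0,-4],0],
    [0.2,[0,0,-4],0],
    [0.2,[0,0,-3],0],
    [0.2,[0,0,-1.5],0],
    [0.2,[0,0,0],0],
    [0.2,[0,0,0],0],
    [0.2,[0,0,0],0],
  ],
)

```text
t: 9.07
position: [0.5104, -0.4393, 0.0659]
tcp_rot: [0.079, 0.997, -0.002, 0.002]
contact_force: [0.2, -0.8, -1.1]
width: 0.0289
```

Request:
arm_command(
  targets=[
    [0.2,[0,0,-1.2],0],
    [0.2,[0,0,-0.7],0],
    [0.2,[0,0,0],0],
    [0.2,[0,0,0],0],
  ],
)

```text
t: 9.4
position: [0.5093, -0.4385, 0.0445]
tcp_rot: [0.079, 0.997, -0.001, 0.001]
contact_force: [1.1, -1.1, 1.3]
width: 0.0292
```

Request:
arm_command(
  targets=[
    [0.5,[0,0,0],0],
    [0.5,[0,0,0],0],
    [0.5,[0,0,0],0],
    [0.6,[0,0,2],0],
    [0.6,[0,0,4],0],
    [0.6,[0,0,4],0],
    [0.6,[0,0,4],0],
    [0.6,[0,0,4],0],
  ],
)

```text
t: 10.07
position: [0.5081, -0.4369, 0.2245]
tcp_rot: [0.079, 0.997, 0.001, -0.001]
contact_force: [0.9, -0.3, 0.1]
width: 0.0512
```

```bash
python3 - <<'E'
from h import *
print(sensors.get_obs()['position'])
t=cv2.imread('pics/top0.png')[:,:,::-1].copy(); s=cv2.imread('pics/scene0.png')[:,:,::-1].copy()
ct=cams.get_calibration('top'); cs=cams.get_calibration('scene')
def cen(im,lo,hi,box):
    h=cv2.cvtColor(im,cv2.COLOR_RGB2HSV); m=cv2.inRange(h,lo,hi); mm=np.zeros_like(m); x0,y0,x1,y1=box; mm[y0:y1,x0:x1]=m[y0:y1,x0:x1]
    ys,xs=np.nonzero(mm); return xs.mean(),ys.mean(),len(xs),(xs.min(),xs.max(),ys.min(),ys.max())
def tri(a,b):
    o1,d1=ray(ct,*a);o2,d2=ray(cs,*b); A=np.c_[d1,-d2]; k=np.linalg.lstsq(A,o2-o1,rcond=None)[0]; p,q=o1+d1*k[0],o2+d2*k[1]; return (p+q)/2,np.linalg.norm(p-q)
a=cen(t,(0,120,50),(18,255,255),(325,188,350,212)); b=cen(s,(0,100,40),(18,255,255),(150,178,178,205)); print(a,b,tri(a[:2],b[:2]))
# key head dark pixels in top
a=cen(t,(0,0,0),(179,255,70),(322,135,350,160)); print('key',a)
h=cv2.cvtColor(t,cv2.COLOR_RGB2HSV); print(h[138:162,318:352,2])
E
```

```text
[ 0.50805852 -0.43692625  0.22454873]
(np.float64(337.5), np.float64(199.82089552238807), 134, (np.int64(331), np.int64(344), np.int64(194), np.int64(206))) (np.float64(161.07096774193548), np.float64(188.5741935483871), 155, (np.int64(153), np.int64(168), np.int64(182), np.int64(197))) (array([ 0.44886001, -0.2358671 ,  0.16646189]), np.float64(0.0019817143288059706))
key (np.float64(338.0576923076923), np.float64(150.84615384615384), 52, (np.int64(334), np.int64(349), np.int64(143), np.int64(157)))
[[ 45  44  49  63  82  99  95 101 111 118 134 148 163 174 187 200 200 207
  211 213 213 212 212 213 212 199 163 124 111 102 111 115 115 109]
 [ 39  42  53  76  95 104 114 128 150 167 180 193 197 203 204 210 206 211
  212 212 210 210 211 214 217 204 176 133 116 114 109 114 112 108]
 [ 47  63  79  97 117 143 152 165 180 200 207 210 213 209 208 210 211 208
  211 208 213 208 211 210 212 210 194 152 118 107 109 111 113 111]
 [ 97 111 132 146 157 167 177 188 192 199 208 214 218 213 214 212 209 210
  213 213 214 218 214 212 211 214 200 164 116 102 109 109 109 107]
 [161 175 185 187 181 183 186 
[... 2090 characters left out ...]
 186 203 209 210 212 207 210 212 228 241 249 246 237 229 220 206 161
   92  46  50  80 116 133 130 121 120 125 122 125 118 125 122  96]
 [154 176 197 210 212 212 211 207 207 217 233 246 249 247 245 238 229 195
  158 129 131 140 140 133 126 122 120 118 120 122 118 122 119 109]
 [150 167 191 211 209 207 208 210 211 209 216 235 244 249 250 246 243 241
  235 226 213 198 163 140 123 124 118 120 121 123 121 122 119 108]
 [149 158 182 204 211 213 209 208 212 208 210 219 230 241 246 247 249 250
  251 247 240 216 181 135 119 119 122 121 126 118 122 118 123 119]
 [147 154 172 197 210 215 210 212 213 213 209 206 210 221 230 236 240 240
  242 236 232 211 184 159 141 137 134 135 136 127 120 121 120 121]]
```

Request:
arm_command(
  targets=[
    [1,[0,0,3],0],
    [1,[-1,3.5,0],0],
    [1,[-1,3.5,0],0],
    [1,[-1,3.5,0],0],
    [1,[-1,3.5,0],0],
    [1,[-1,3.5,0],0],
    [1,[-0.9,2.5,0],0],
    [1,[0,0,0],0],
  ],
)

```text
t: 10.73
position: [0.4474, -0.2324, 0.2524]
tcp_rot: [0.077, 0.997, 0.002, -0.002]
contact_force: [-0.3, -0.0, 0.3]
width: 0.0855
```

Request:
arm_command(
  targets=[
    [1,[0,0,0],0],
    [1,[0,0,0],0],
  ],
)

```text
t: 10.9
position: [0.4498, -0.2378, 0.2535]
tcp_rot: [0.079, 0.997, -0.0, 0.0]
contact_force: [0.6, -0.3, 0.2]
width: 0.0855
```

```bash
python3 - <<'E'
from h import *
im,c=snap('wrist','w5.png'); o=sensors.get_obs(); print(o['position'],o['width'])
h=cv2.cvtColor(im,cv2.COLOR_RGB2HSV); m=cv2.inRange(h,(0,120,40),(18,255,255))
n,l,s,ce=cv2.connectedComponentsWithStats(m)
for i in range(1,n):
    if s[i,4]>100: print(s[i],ce[i],np.round(onz(c,*ce[i],.17),4))
print(proj(c,(.449,-.236,.17)))
E
```

```text
[ 0.44990654 -0.23830747  0.25350826] 0.0851184118212783
[  67  184   44  103 2972] [ 88.756393   231.58310902] [ 0.4472 -0.3522  0.17  ]
[ 235  184   49   49 1880] [259.13510638 208.08617021] [ 0.4485 -0.2353  0.17  ]
[258.17583287 208.99212418]
```

View pics/w5.png

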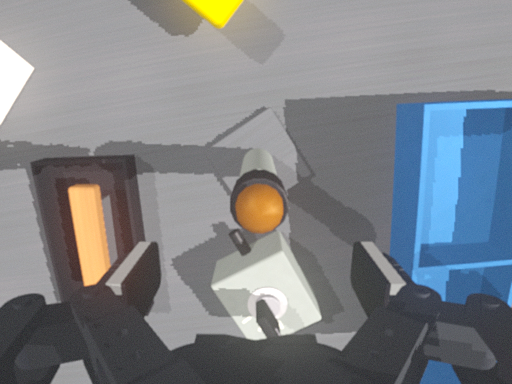

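Wrist view: lens at (259,208), giving a mast axis of (0.4485,-0.235). The brush lies in the tray at (88,235). I'll descend onto the cap.

Request:
arm_command(
  targets=[
    [1,[-0.1,0.3,-2.5],0],
    [1,[0,0,-3],0],
    [1,[0,0,-2.7],0],
    [1,[0,0,-2],0],
    [0.3,[0,0,0],0],
    [0.3,[0,0,0],0],
    [0.3,[0,0,0],0],
    [0.3,[0,0,0],0],
  ],
  force=70,
)

```text
t: 11.62
position: [0.45, -0.2357, 0.1532]
tcp_rot: [0.079, 0.997, -0.001, 0.002]
contact_force: [1.0, 7.9, 4.2]
width: 0.0388
```

Request:
arm_command(
  targets=[
    [0.3,[0,0,0],0],
    [0.3,[0,0,0],0],
    [0.3,[0,0,1],0],
    [0.3,[0,0,1],0],
    [0.3,[0,0,1.5],0],
    [0.3,[0,0,1.5],0],
    [0.3,[0,0,1.5],0],
    [0.3,[0,0,1],0],
  ],
)

```text
t: 12.28
position: [0.4499, -0.2356, 0.2277]
tcp_rot: [0.079, 0.997, -0.001, 0.002]
contact_force: [6.1, -4.0, -7.4]
width: 0.0388
```

Request:
arm_command(
  targets=[
    [0.3,[0,0,0.5],0],
    [0.3,[0,0,0.5],0],
    [0.3,[0,0,0.4],0],
    [0.3,[0,0,0],0],
    [0.3,[0,0,0],0],
    [0.3,[0,0,0],0],
  ],
)

```text
t: 12.78
position: [0.4498, -0.2355, 0.2365]
tcp_rot: [0.079, 0.997, -0.001, 0.002]
contact_force: [13.3, -7.6, -24.3]
width: 0.0381
```

```bash
python3 - <<'E'
from h import *
o=sensors.get_obs(); print(o['position'],o['width'],o['contact_force'])
im,c=snap('scene','s6.png'); im0=cv2.imread('pics/scene0.png')[:,:,::-1]
a=np.hstack([cv2.resize(x[150:260,120:230],(400,400),interpolation=2) for x in (im0,im)])
cv2.imwrite('pics/s6c.png',a[:,:,::-1])
for z in (.125,.145,.235): print(z,proj(c,(.4485,-.235,z)))
E
```

```text
[ 0.44980607 -0.23551481  0.23652157] 0.038115338563649445 [ 13.32135792  -7.62089772 -24.29008974]
0.125 [164.99832393 200.36170853]
0.145 [163.50574742 194.69463604]
0.235 [156.20013356 166.6108409 ]
```

View pics/s6c.png

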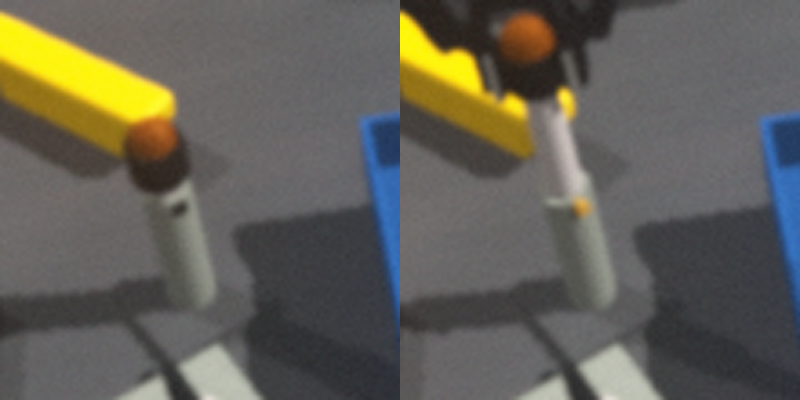

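The brass button is visible at (580,207) in the right panel, sticking out through the hole, so the mast is locked. I'll ease off, release, and go to tube1.

Request:
arm_command(
  targets=[
    [0.3,[0,0,-0.3],0],
    [0.3,[0,0,0],0],
    [0.9,[0,0,0],0],
    [0.9,[0,0,0],0],
    [0.9,[0,0,0],0],
    [1,[0,0,2],0],
    [1,[0,0,3],0],
    [1,[0,0,3.5],0],
  ],
)

```text
t: 13.5
position: [0.4472, -0.2334, 0.3215]
tcp_rot: [0.079, 0.997, 0.001, -0.002]
contact_force: [0.2, -0.1, 0.5]
width: 0.0857
```

Request:
arm_command(
  targets=[
    [1,[0.7,3.5,0],0],
    [1,[0.8,4,0],0.05],
    [1,[0.8,4,0],0.05],
    [1,[0.8,4,0],0.06],
    [1,[0.8,4,0],0.06],
    [1,[0.8,4,0],0.06],
    [1,[0.8,4,0],0.06],
    [1,[0.8,4,0],0],
  ],
)

```text
t: 14.17
position: [0.5113, 0.0826, 0.3231]
tcp_rot: [-0.092, 0.996, -0.0, 0.001]
contact_force: [0.8, -0.1, 0.4]
width: 0.0856
```

Request:
arm_command(
  targets=[
    [1,[0.8,4,0],0],
    [1,[0.8,4,0],0],
    [1,[0.8,4,0],0],
    [1,[0.8,4,0],0],
    [1,[0.8,4,0],0],
    [1,[0.8,4,0],0],
    [1,[0.7,4,0],0],
    [1,[0,3,-2],0],
  ],
)

```text
t: 14.83
position: [0.5687, 0.3947, 0.3077]
tcp_rot: [-0.092, 0.996, 0.002, 0.005]
contact_force: [-0.3, -0.9, 1.1]
width: 0.0855
```

Request:
arm_command(
  targets=[
    [1,[0,1,-3],0],
    [1,[0,0,-4],0],
    [1,[0,0,-3],0],
    [1,[0,0,0],0],
    [1,[0,0,0],0],
    [1,[0,0,0],0],
  ],
)

```text
t: 15.33
position: [0.5677, 0.401, 0.2049]
tcp_rot: [-0.091, 0.996, 0.001, 0.002]
contact_force: [-0.1, 0.1, 0.8]
width: 0.0855
```

```bash
python3 - <<'E'
from h import *
im,c=snap('wrist','w7.png'); o=sensors.get_obs(); print(o['position'],o['tcp_rot'],o['width'])
h=cv2.cvtColor(im,cv2.COLOR_RGB2HSV); m=cv2.inRange(h,(0,0,170),(179,40,255))
for k in cv2.findContours(m,0,2)[0]:
    if cv2.contourArea(k)>1500:
        P=np.array([onz(c,*p,.04)[:2] for p in k[:,0]],np.float32); print(cv2.boundingRect(k),cv2.minAreaRect(P))
print(proj(c,(.574,.409,.04)))
t,_=snap('top','t7.png')
a=np.zeros((384,800,3),np.uint8);a[:,:512]=im;a[:,512:]=t[:,90:378];cv2.imwrite('pics/m7.png',a[:,:,::-1])
E
```

```text
[0.5683974  0.40119775 0.20625458] [-0.0908087   0.99586376  0.00117399  0.00278898] 0.08597829150581311
(215, 137, 75, 94) ((0.5723353028297424, 0.3978706896305084), (0.08755841851234436, 0.06352370977401733), 7.793459415435791)
[262.49192268 188.57533085]
```

View pics/m7.png

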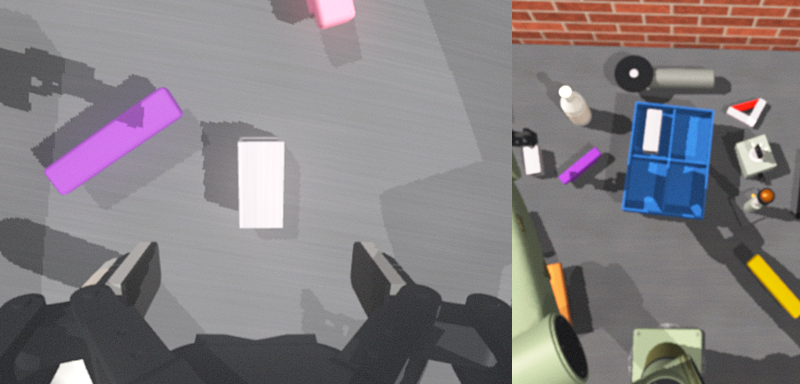

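tube1 is at (261,184), aligned and 1–2 px from the prediction. tube4 lies in its cell at (652,130). I'll grip tube1.

Request:
arm_command(
  targets=[
    [1,[0.5,0.8,-2.5],0],
    [1,[0,0,-4],0],
    [1,[0,0,-4],0],
    [1,[0,0,-4],0],
    [1,[0,0,-2.6],0],
    [1,[0,0,0],0],
    [0.3,[0,0,0],0],
    [0.3,[0,0,0],0],
  ],
  force=60,
)

```text
t: 16.1
position: [0.5744, 0.4099, 0.0354]
tcp_rot: [-0.091, 0.996, 0.001, 0.003]
contact_force: [0.3, 0.8, 0.8]
width: 0.0638
```

Request:
arm_command(
  targets=[
    [0.3,[0,0,0],0],
    [0.3,[0,0,0],0],
    [0.3,[0,0,0],0],
    [0.3,[0,0,0],0],
    [0.3,[0,0,0],0],
  ],
)

```text
t: 16.52
position: [0.5746, 0.4097, 0.0361]
tcp_rot: [-0.091, 0.996, 0.001, 0.004]
contact_force: [0.7, 0.3, 6.8]
width: 0.0391
```

Request:
arm_command(
  targets=[
    [0.3,[0,0,1],0],
    [0.3,[0,0,3],0],
    [0.3,[0,0,3.5],0],
    [0.3,[0,0,4],0],
    [0.3,[0,0,4],0],
    [0.3,[-0.8,-3.9,0],-0.09],
    [0.3,[-0.9,-3.9,0],-0.09],
    [0.3,[-0.9,-3.9,0],-0.08],
  ],
)

```text
t: 17.18
position: [0.5454, 0.2911, 0.1887]
tcp_rot: [0.04, 0.999, 0.001, 0.002]
contact_force: [-0.2, -0.5, -3.4]
width: 0.039
```

Request:
arm_command(
  targets=[
    [0.3,[-0.9,-3.8,0.5],0],
    [0.3,[-0.9,-3.8,0.5],0],
    [0.3,[-0.9,-3.8,0],0],
    [0.3,[-0.9,-3.8,0],0],
    [0.3,[-0.9,-3.8,0],0],
    [0.3,[-0.5,-3.3,0],0],
    [0.3,[0,0,0],0],
    [0.3,[0,0,0],0],
  ],
)

```text
t: 17.85
position: [0.4953, 0.0671, 0.1971]
tcp_rot: [0.041, 0.999, 0.0, 0.0]
contact_force: [0.5, -0.0, -2.4]
width: 0.0389
```

```bash
python3 - <<'E'
from h import *
im,c=snap('wrist','w8.png'); o=sensors.get_obs(); print(o['position'],o['tcp_rot'],o['width'],o['contact_force'])
E
```

```text
[0.49549705 0.06824126 0.19704523] [3.98232578e-02 9.99206519e-01 4.38826713e-04 4.97765620e-04] 0.03904080783733187 [ 0.00728723 -0.39811002 -2.15478214]
```

View pics/w8.png

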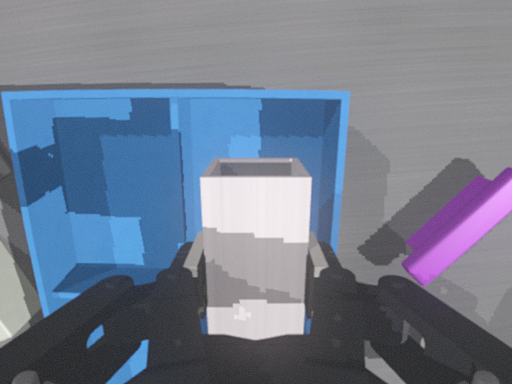

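tube1 is held over the middle of the empty near-left cell (walls at columns 185 and 340, tube 202–310). I'll lower and release it.

Request:
arm_command(
  targets=[
    [0.3,[0.3,0.1,-2.5],0],
    [0.3,[0,0,-3],0],
    [0.3,[0,0,-2.5],0],
    [0.3,[0,0,-1.3],0],
    [0.3,[0,0,-0.6],0],
    [0.3,[0,0,-0.4],0],
    [0.3,[0,0,0],0],
    [0.3,[0,0,0],0],
  ],
)

```text
t: 18.57
position: [0.4996, 0.0701, 0.0943]
tcp_rot: [0.038, 0.999, 0.0, 0.001]
contact_force: [0.9, 0.7, -2.7]
width: 0.0391
```

Request:
arm_command(
  targets=[
    [0.3,[0,0,-0.2],0],
    [0.3,[0,0,0],0],
    [0.62,[0,0,0],0],
    [0.62,[0,0,0],0],
    [0.62,[0,0,0],0],
    [0.62,[0,0,2],0],
    [0.62,[0,0,4],0],
    [0.62,[0,0,4],0],
  ],
)

```text
t: 19.23
position: [0.497, 0.0695, 0.191]
tcp_rot: [0.039, 0.999, 0.0, -0.002]
contact_force: [1.9, 0.0, 0.6]
width: 0.0532
```

Request:
arm_command(
  targets=[
    [0.9,[0,0,4],0.1],
    [0.9,[0,0,4],0.1],
    [0.9,[1,0,3.5],0.1],
    [0.9,[4,0,0],0.1],
    [0.9,[3,-2,0],0],
    [0.9,[1.5,-3.5,0],0],
    [0.9,[0,-3.5,0],0],
    [0.9,[0,0,0],0],
  ],
)

```text
t: 19.9
position: [0.5945, -0.0264, 0.3062]
tcp_rot: [-0.158, 0.988, -0.002, -0.0]
contact_force: [0.0, -0.1, -0.3]
width: 0.0767
```

```bash
python3 - <<'E'
from h import *
o=sensors.get_obs(); print(o['position'],o['joints'],o['tcp_rot'])
ct=cams.get_calibration('top'); print(onz(ct,336.8,149.5,.105))
im,c=snap('wrist','w9.png'); t,_=snap('top','t9.png'); s,_=snap('scene','s9.png')
a=np.zeros((600,800,3),np.uint8);a[:300,:400]=cv2.resize(im,(400,300));a[:300,400:]=cv2.resize(s,(400,300));a[300:,:400]=cv2.resize(t[60:260,180:430],(400,320))[:300];a[300:,400:]=cv2.resize(cv2.imread('pics/w5.png')[232:352,200:360,::-1],(400,300),interpolation=2);cv2.imwrite('pics/m9.png',a[:,:,::-1])
E
```

```text
[ 0.59448982 -0.02637237  0.30621472] [-0.187866    0.21530741  1.42786626 -0.00372039  1.49753217 -2.07478535] [-1.57537549e-01  9.87511155e-01 -1.89570701e-03 -2.11923751e-04]
[ 0.60004143 -0.24675907  0.105     ]
```

View pics/m9.png

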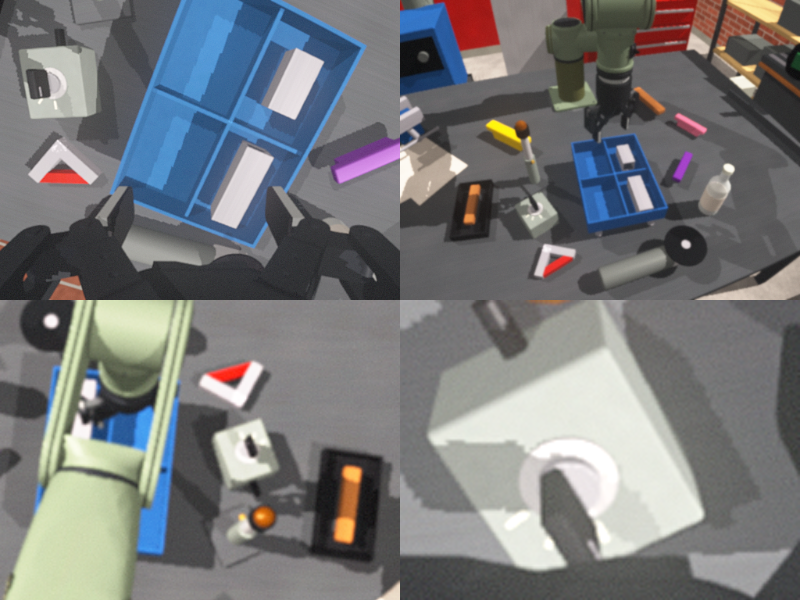

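Both offcuts lie flat in their own cells (wrist panel), the brush is in the tray and the mast is out. Next is hovering over the key.

Request:
arm_command(
  targets=[
    [0.9,[0.1,-3.5,0],0],
    [0.9,[0.1,-3.5,0],0],
    [0.9,[0.1,-3.5,0],0],
    [0.9,[0.1,-3.5,0],0],
    [0.9,[0.1,-3.5,0],0],
    [0.9,[0,-3.5,0],0],
    [0.9,[0,0,0],0],
    [0.9,[0,0,0],0],
  ],
)

```text
t: 20.72
position: [0.5984, -0.2308, 0.3062]
tcp_rot: [-0.16, 0.987, 0.0, 0.0]
contact_force: [0.2, 0.2, -0.0]
width: 0.0769
```

Request:
arm_command(
  targets=[
    [0.9,[0,0,-3],0],
    [0.9,[0,0,-3],0],
    [0.9,[0,0,0],0],
    [0.9,[0,0,0],0],
  ],
)

```text
t: 21.05
position: [0.5975, -0.2276, 0.2443]
tcp_rot: [-0.162, 0.987, 0.002, -0.002]
contact_force: [0.9, 0.8, 0.5]
width: 0.0766
```

```bash
python3 - <<'E'
from h import *
o=sensors.get_obs(); print(o['position'],o['joints'],o['tcp_rot'])
im,c=snap('wrist','w10.png'); s,_=snap('scene','s10.png')
print(proj(c,(.6,-.247,.109)),proj(c,(.6,-.247,.06)))
a=np.zeros((384,800,3),np.uint8);a[:,:512]=im;a[:,512:]=cv2.resize(s[0:270,100:300],(288,384));cv2.imwrite('pics/m10.png',a[:,:,::-1])
E
```

```text
[ 0.59753032 -0.22760645  0.24427891] [-4.99419459e-01  3.53696186e-01  1.38079800e+00  5.56952939e-04
  1.41270073e+00 -2.39500125e+00] [-0.16163525  0.98684655  0.00193827 -0.00204083]
[230.29186999 185.57958018] [233.92468652 172.8062487 ]
```

View pics/m10.png

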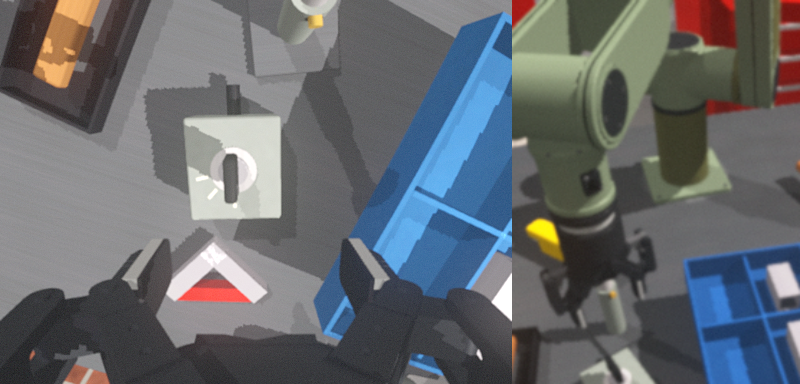

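The key head is at (231,178) in the wrist panel, upright in the picture, so aligned with the tool. The dial centre at (233,172) matches an axis of (0.600,-0.247). I'll descend.

Request:
arm_command(
  targets=[
    [0.6,[0.2,-1.9,-1],0],
    [0.6,[0,0,-2.5],0],
    [0.6,[0,0,-2.5],0],
    [0.6,[0,0,-2],0],
    [0.6,[0,0,0],0],
    [0.6,[0,0,0],0],
  ],
  force=60,
)

```text
t: 21.65
position: [0.6011, -0.2492, 0.1673]
tcp_rot: [-0.161, 0.987, -0.0, 0.0]
contact_force: [0.5, 0.3, 0.9]
width: 0.0511
```

```bash
python3 - <<'E'
from h import *
o=sensors.get_obs(); print(o['position'],o['width'],o['tau'],o['contact_force'])
im,c=snap('wrist','w11.png'); s,_=snap('scene','s11.png')
print(proj(c,(.6,-.247,.109)),proj(c,(.6,-.247,.06)))
a=np.zeros((384,800,3),np.uint8);a[:,:512]=im;a[:,512:]=cv2.resize(s[0:270,60:260],(288,384));cv2.imwrite('pics/m11.png',a[:,:,::-1])
E
```

```text
[ 0.60107132 -0.24921838  0.16731443] 0.051101689013616516 [-7.52335251e-02 -4.50165439e+01 -2.64240468e+01 -6.23419546e-03
  3.30061221e-02  8.21777339e-04] [0.46630128 0.29271478 0.85051718]
[259.03020977 224.09365616] [258.32675543 199.30512629]
```

View pics/m11.png

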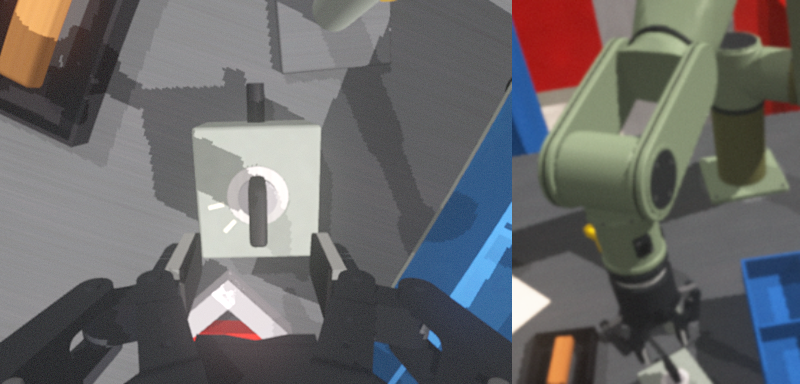

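Head at (259,210) is on the predicted column and aligned with the fingers. The arm is clear of the mast, so I'll go down and grip.

Request:
arm_command(
  targets=[
    [0.6,[-0.1,0.1,-2.5],0],
    [0.6,[0,0,-2.5],0],
    [0.6,[0,0,-1.7],0],
    [0.6,[0,0,0],0],
    [0.6,[0,0,0],0],
    [0,[0,0,0],0],
    [0,[0,0,0],0],
    [0,[0,0,0],0],
  ],
)

```text
t: 22.42
position: [0.601, -0.2493, 0.1018]
tcp_rot: [-0.16, 0.987, -0.001, 0.002]
contact_force: [-0.9, 0.3, -0.1]
width: 0.0154
```

Request:
arm_command(
  targets=[
    [0,[0,0,0],0],
    [0,[0,0,0],0],
    [0,[0,0,0],0],
    [0,[0,0,0],0],
  ],
)

```text
t: 22.75
position: [0.6007, -0.2482, 0.1018]
tcp_rot: [-0.161, 0.987, -0.0, 0.001]
contact_force: [-0.4, 2.9, 5.6]
width: 0.01
```

```bash
python3 - <<'E'
from h import *
o=sensors.get_obs(); print({k:np.round(o[k],4) for k in ('position','width','contact_force','torque','tcp_rot','joints')})
E
```

```text
{'position': array([ 0.6007, -0.2482,  0.1018]), 'width': np.float64(0.01), 'contact_force': array([-0.41  ,  2.8856,  5.573 ]), 'torque': array([0.4875, 0.2472, 0.033 ]), 'tcp_rot': array([-1.605e-01,  9.870e-01, -2.000e-04,  1.300e-03]), 'joints': array([-5.2540e-01,  5.1320e-01,  1.4696e+00,  1.4000e-03,  1.1565e+00,
       -2.4191e+00])}
```

Request:
arm_command(
  targets=[
    [0,[0,0,0],-0.1],
    [0,[0,0,0],-0.1],
    [0,[0,0,0],-0.1],
    [0,[0,0,0],-0.1],
    [0,[0,0,0],-0.1],
    [0,[0,0,0],-0.1],
    [0,[0,0,0],-0.1],
    [0,[0,0,0],0],
  ],
  force=80,
)

```text
t: 23.42
position: [0.6006, -0.2495, 0.1018]
tcp_rot: [0.189, 0.982, -0.001, 0.002]
contact_force: [-0.8, -0.1, 5.6]
width: 0.01
```

Request:
arm_command(
  targets=[
    [0,[0,0,0],-0.1],
    [0,[0,0,0],-0.1],
    [0,[0,0,0],-0.1],
    [0,[0,0,0],-0.1],
    [0,[0,0,0],-0.1],
    [0,[0,0,0],-0.1],
    [0,[0,0,0],-0.04],
    [0,[0,0,0],0],
  ],
)

```text
t: 24.08
position: [0.5998, -0.2503, 0.1018]
tcp_rot: [0.487, 0.874, -0.001, 0.001]
contact_force: [-3.7, -1.7, 6.2]
width: 0.0098
```

```bash
python3 - <<'E'
from h import *
o=sensors.get_obs(); print({k:np.round(o[k],4) for k in ('position','width','contact_force','torque','tcp_rot','joints')})
q=o['tcp_rot']; print('turn',2*(np.arctan2(.987,-.1605)-np.arctan2(q[1],q[0])))
E
```

```text
{'position': array([ 0.5998, -0.2503,  0.1018]), 'width': np.float64(0.0098), 'contact_force': array([-3.6692, -1.684 ,  6.23  ]), 'torque': array([-0.3219,  0.7441,  0.2576]), 'tcp_rot': array([ 0.4865,  0.8737, -0.0015,  0.0013]), 'joints': array([-0.527 ,  0.5133,  1.4694, -0.0031,  1.1562, -1.0804])}
turn 1.3386122016007933
```

Request:
arm_command(
  targets=[
    [0,[0,0,0],-0.04],
    [0,[0,0,0],-0.03],
    [0,[0,0,0],0],
    [0,[0,0,0],0],
    [0,[0,0,0],0],
    [0,[0,0,0],0],
    [0,[0,0,0],0],
    [0,[0,0,0],0],
  ],
)

```text
t: 24.75
position: [0.5998, -0.2503, 0.1018]
tcp_rot: [0.514, 0.858, -0.002, 0.001]
contact_force: [-4.3, -2.4, 6.2]
width: 0.0101
```

```bash
python3 - <<'E'
from h import *
o=sensors.get_obs(); q=o['tcp_rot']; print('turn',2*(np.arctan2(.987,-.1605)-np.arctan2(q[1],q[0])),o['torque'],o['contact_force'])
E
```

```text
turn 1.4030419346292797 [-0.35090096  0.76654179  1.51008747] [-4.34606004 -2.3567712   6.17438546]
```

Request:
arm_command(
  targets=[
    [0,[0,0,0],0],
    [0,[0,0,0],0],
    [0,[0,0,0],0],
    [0,[0,0,0],0],
    [0,[0,0,0],0],
    [0,[0,0,0],0],
  ],
)

```text
t: 25.25
position: [0.5998, -0.2502, 0.1018]
tcp_rot: [0.514, 0.858, -0.002, 0.001]
contact_force: [-2.8, -2.6, 6.0]
width: 0.0097
```

Torque is 1.5 N m, so it's firmly at the stop, and held for over a second. I'll ease it back with the spring, then open.

Request:
arm_command(
  targets=[
    [0,[0,0,0],0.1],
    [0,[0,0,0],0.1],
    [0,[0,0,0],0.1],
    [0,[0,0,0],0.1],
    [0,[0,0,0],0.1],
    [0,[0,0,0],0.07],
    [0,[0,0,0],0],
    [0,[0,0,0],0],
  ],
)

```text
t: 25.92
position: [0.6005, -0.2497, 0.1018]
tcp_rot: [0.255, 0.967, -0.001, 0.001]
contact_force: [-2.1, -0.4, 6.5]
width: 0.0099
```

Request:
arm_command(
  targets=[
    [0.6,[0,0,0],0],
    [0.6,[0,0,0],0],
    [0.6,[0,0,0],0],
    [0.6,[0,0,0],0],
    [0.6,[0,0,1],0],
    [0.6,[0,0,3],0],
    [0.6,[0,0,4],0],
    [0.6,[0,0,4],0],
  ],
)

```text
t: 26.58
position: [0.5986, -0.2479, 0.2195]
tcp_rot: [0.256, 0.967, 0.0, -0.002]
contact_force: [0.8, 0.1, 0.3]
width: 0.051
```

Request:
arm_command(
  targets=[
    [0.6,[0,0,4],0],
    [0.6,[0,0,4],0],
    [0.6,[0,4,0],0],
    [0.6,[0,4,0],0],
    [0.6,[0,4,0],0],
    [0.6,[0,4,0],0],
    [0.6,[0,0,0],0],
    [0.6,[0,0,0],0],
  ],
)

```text
t: 27.25
position: [0.5996, -0.0861, 0.3002]
tcp_rot: [0.254, 0.967, -0.0, 0.0]
contact_force: [0.0, -0.4, 0.4]
width: 0.0514
```

```bash
python3 - <<'E'
from h import *
o=sensors.get_obs(); print(o['position'],o['width'],o['contact_force'])
t,c=snap('top','t12.png'); s,_=snap('scene','s12.png'); w,_=snap('wrist','w12.png')
a=np.zeros((600,800,3),np.uint8);a[:300,:400]=cv2.resize(t[60:260,180:447],(400,300));a[:300,400:]=cv2.resize(s[150:360,50:330],(400,300));a[300:,400:]=cv2.resize(w,(400,300));a[300:,:400]=cv2.resize(t[125:170,310:370],(400,300),interpolation=2);cv2.imwrite('pics/m12.png',a[:,:,::-1])
E
```

```text
[ 0.5995534  -0.08610137  0.30020175] 0.05137653812356975 [ 0.0485784  -0.42180965  0.40815126]
```

View pics/m12.png

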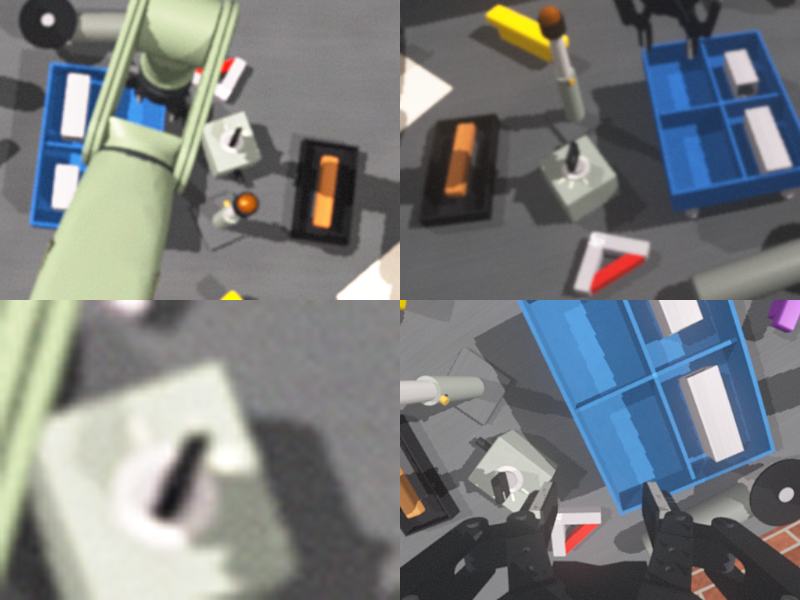

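The key head now points from (165,515) to (200,440) in the enlarged panel, about 0.75 rad clockwise of its start, so it is at RUN. The offcuts, brush and button are all in place, and the robot touches nothing.

```bash
python3 -c "
from plant import job; print(job.close_job())"
```

```text
the job is handed in; nothing more can be done
None
```

The shaker is ready and started, and the job is handed in at about 27 s of the 210 s allowed. No verdict is reported.

- **Offcuts:** only two were present, about 80 mm (tube1) and 120 mm (tube4). Each lies flat in its own cell.
- **Brush:** the small orange one from the tub is in the tool tray.
- **Mast:** I pulled it up about 85 mm, until it pulled back with 24 N. The brass lock button shows clearly out of the tube.
- **Key:** I turned it 1.40 rad from OFF to the START stop, where the torque rose to 1.5 N m, and held it there for over a second. I then eased it back with the spring and released it.
- **Bystanders:** I didn't touch the bottle or the magnet.

In the last pictures the key head sat about 0.75 rad clockwise of its start, which is RUN. That is an estimate by eye from an enlarged crop, not a joint reading. The gripper was clear of everything.

One check differed slightly: the mast stopped 84–86 mm above where I gripped the cap, against the nominal 90 mm. The button is visibly out, so I took it as locked.

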